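# Refit the hold-to-run speed knob of a bench sander

## Task

The speed knob of the bench sander has come off its shaft and lies on its side. Stand it upright on the bench, then take it from above, turn it so that the flat in its bore matches the flat of the D-shaft on the sander's control deck, push it fully home on the shaft, and press it down against the spring of the hold-to-run shaft as far as it goes. Finish while you are still holding the knob pressed down, and leave the other things on the bench where they are.

Things in the scene. Friction and masses are not known exactly. Their poses are not given: they have to be found in the camera images.
- knob: Black knob, 0.14 kg, loose, lying on its side. Origin: centre of its underside; +z: along its axis to the top, 64 mm away; +x: to the end of the bar with the white pointer line. Skirt 59 mm in diameter to z = 8, hub 40 mm to z = 28, then the bar grip to z = 64 mm. At the start its axis is level, origin 29.5 mm up, +x straight up, and its top points to +y, at most 0.2 rad to +x or 0.5 rad to -x of it.
- knob_grip (a point): Middle of the knob's bar grip, on its axis 46 mm above the underside; axes as the knob's. The bar is 59 mm long (x), 20 mm thick (y) and 36 mm high (z), with flat parallel sides to grip; at the start these sides stand upright.
- knob_bore (a point): Mouth of the knob's brass-lined D-shaped bore, at the centre of the underside; axes as the knob's. The bore is 20 mm in diameter and 27 mm deep; its flat is on the +x side (the pointer's side), 5.5 mm from the axis.
- shaft_seat (a point): Foot of the steel D-shaft, on its axis, where it leaves its round shoulder (27 mm in diameter, 95 mm above the bench when up). A knob that is home rests on the shoulder with its origin at this point. z: up; +x: out of the shaft's flat (so the fitted knob's +x has this direction too), to -y within about 1.1 rad, different each time. Moves with the shaft.
- shaft_tip (a point): Centre of the D-shaft's top end, 24 mm above shaft_seat; axes the same. The shaft is 18 mm in diameter, its flat 4.5 mm from the axis (1 mm of play all round in the knob, 0.13 rad in turning); the last 3 mm are bevelled by 2 mm. It turns only stiffly (0.06 N m, up to 1.3 rad either way from facing the sander's right side).
- run_plunger (a joint): How far the D-shaft with its shoulder is pressed down (m): 0 when up, 0.006 at the stop. A spring pushes it back up: about 3 N to start moving, 10 N at the stop. The knob's own weight does not press it.
- sander: Bench spindle sander, grey, fixed, 270 mm (x) by 330 mm (y). Origin: centre of its footprint on the bench; x to its back, y to its left. Control deck in front (x = -135 to -38 mm) 85 mm high, with the D-shaft at x = -87, y = 55 mm; behind it the table, 103 mm high, with a sanding drum 48 mm in diameter at x = 55, y = 0, up to 192 mm.
- screwdriver: Yellow screwdriver lying on the bench, 165 mm long; to be left alone.
- tape_measure: Tape measure lying flat, 74 x 93 x 34 mm; to be left alone.
- masking_tape: Roll of masking tape lying flat, 100 mm in diameter, 25 mm high; to be left alone.
- offcut: Pale offcut of wood, 45 x 90 x 35 mm, lying flat; to be left alone.
There are look-alikes about, which are no part of the job. What is shaped like the knob but green is not meant.

How it is judged:
By the outcome, as a careful person would: the job done as asked, in the order asked, and still so for the second after the job is handed in, while the arm keeps its last pose, push and grip.
It also fails if it takes over 69 s, if anything falls off the work surface, if the arm or the gripper's body presses on something with over 40 N, if the wrist force passes 120 N, or if a joint passes its speed limit or range.

## Robot

A 6-joint arm with a two-finger parallel gripper is mounted at the origin on the work surface; the furniture and walls round the work are solid. World frame = base frame: x ahead of the robot, y to its left, z up, the work surface at z = 0. Lengths are in m, angles in rad, forces in N, time in s.
With the tool pointing down it reaches from about 0.35 to 0.85 m from the base axis. Payload 8.1 kg.
Tool frame: the origin (TCP) lies midway between the tips of the shut fingers; the grasp point (between the pads) lies 19 mm behind it (robot.grip_point_offset is the distance from the TCP to the grasp point, in m); z points along the fingers, y is the line along which they close (so a half turn about z gives the same grasp; the last joint's range is limited). The gripper opens to 93 mm and grips with 3 to 60 N. Pads are 15 mm wide; open, the fingers measure 128 mm over their backs; the gripper's body (75 mm by 188 mm) begins 65 mm behind the grasp point.
Start: joints at [-1.33, 0.13, 1.488, -0, 1.523, -0.085], TCP at [0.192, -0.568, 0.188] pointing down, gripper open.
Joint ranges: [-2.96, 2.96], [-0.89, 2.26], [0.02, 2.5], [-1.34, 4.48], [0, 2.73], [-2.66, 2.66]. Speed limits (rad/s): [2.39, 2.39, 2.79, 3.14, 3.14, 3.14].

## Interface

Orientations are given as a rotation vector (axis times angle).
In Python, from plant import robot, read_camera, job gives the robot as it stands.
- The arm moves only by the shell command python3 -m inch 'ROWS' [FORCE]. ROWS is JSON, one flat list of numbers, 5 for each row, row after row: the shift along the world's x, y, z in mm, then the turn about the world's z in degrees, then the opening in per cent of the stroke, from 0 (shut) to 100 (fully open). In form: [dx, dy, dz, yaw, hand, dx, dy, dz, yaw, hand, ...]. A call has 1 to 10 rows; each row is the pose to reach, as a shift and turn from the pose commanded when the call began; what a row does not reach only later rows make up. A row lasts 1/12 s, in which the tool goes at most 41.7 mm and 7.16 degrees, less where a joint would pass 70% of its speed; a pose out of reach is approached as far as the arm can. A call with a gripper value outside its range is refused whole. The fingers move at their own pace and stop on an object; FORCE is the grip in N (left out, the last holds). Time passes only in rows, so rows that repeat a pose let the fingers close. It gives the time, the measured TCP pose, the force, the opening and the grip force at its end, in the units of the state.
- robot.read_state(): the state, without advancing time (a new reading comes with each control period).
- read_camera(name): name is "scene" or "top" or "wrist"; returns a dict with "image" (384x512x3 uint8, blue, green, red), "K" (3x3 intrinsics, pixels), "D" ([k1, k2, p1, p2, k3] as OpenCV has them; the pictures are not rectified), "extrinsics" (4x4, takes a point from world to camera coordinates); the wrist camera has in their place "mount" (4x4, takes a point from camera to tool coordinates, whose origin is the TCP and whose axes are the flange's). Camera axes: x right, y down, z forward; pixel columns grow to the right and rows downward; lengths in m; the calibration is good to about 2 mm. A picture is of the moment at which its call begins: read the wrist's pose just before it. There is no depth.
- job.close_job(): hands the job in; it is judged then, once.
The state is a dict: "t": time; "q": joint angles; "dq": joint speeds; "joint_torque": joint torques, N m; "tool_pos": TCP position; "orientation": TCP orientation; "force": force on the tool from outside, world axes, zero at the start; "wrist_torque": the same for the moment, N m; "opening": finger opening in m; "gripper_force": force on a finger pad.
Only numpy, scipy, OpenCV 4.12 (cv2) and the standard library are available. Lean on these libraries where they do the work, as an engineer would, in place of code of your own. Each camera call takes 0.05 s, during which the arm holds its last target. There are 200 camera calls.

## Working session

There is one attempt and no reset: what is moved stays moved. The work goes in short steps, Python scripts to look and compute and a shell command to move; the robot and the scene stay as the last step left them, time stands still between calls to the robot, and variables do not carry over. Pictures are saved under pics/ and viewed, at most 10 in all, crops included, and the job is handed in when it is done.

```bash
mkdir -p pics; ls; cat > h.py <<'E'
import numpy as np, cv2
from scipy.spatial.transform import Rotation as R
from plant import robot, read_camera, job
def cam(n):
    s=robot.read_state(); c=read_camera(n)
    if 'extrinsics' in c: E=np.array(c['extrinsics']); 
    else:
        T=np.eye(4);T[:3,:3]=R.from_rotvec(s['orientation']).as_matrix();T[:3,3]=s['tool_pos']
        E=np.linalg.inv(T@np.array(c['mount']))
    return c['image'],np.array(c['K'],float),np.array(c['D'],float),E
def ray(v,uv):
    _,K,D,E=v; p=cv2.undistortPoints(np.array([[uv]],float),K,D)[0,0]
    Wi=np.linalg.inv(E); d=Wi[:3,:3]@[p[0],p[1],1]; return Wi[:3,3],d/np.linalg.norm(d)
def onz(v,uv,z):
    o,d=ray(v,uv); return o+d*(z-o[2])/d[2]
def tri(v1,a,v2,b):
    o,d=ray(v1,a);p,e=ray(v2,b); t=np.linalg.lstsq(np.c_[d,-e],p-o,rcond=None)[0]
    x,y=o+t[0]*d,p+t[1]*e; return (x+y)/2,np.linalg.norm(x-y)
def proj(v,P):
    _,K,D,E=v; return cv2.projectPoints(np.atleast_2d(np.array(P,float)),E[:3,:3],E[:3,3],K,D)[0][:,0]
E
python3 - <<'E'
from h import *
a=cam('scene');b=cam('top')
cv2.imwrite('pics/s1.png',a[0]);cv2.imwrite('pics/t1.png',b[0])
for v in(a,b): print(np.linalg.inv(v[3]).round(3))
print(robot.read_state(),robot.grip_point_offset)
E
```

```text
pics
[[-0.676 -0.524  0.518 -0.212]
 [-0.737  0.471 -0.485  0.691]
 [ 0.009 -0.71  -0.704  1.06 ]
 [ 0.     0.     0.     1.   ]]
[[-0.03  -0.997  0.072  0.408]
 [-0.999  0.031  0.013 -0.008]
 [-0.015 -0.072 -0.997  1.158]
 [ 0.     0.     0.     1.   ]]
{'t': 0.1, 'q': array([-1.33039323e+00,  1.31080010e-01,  1.48915770e+00,  9.43768657e-06,
        1.52299882e+00, -8.53943785e-02]), 'dq': array([-5.03319902e-04, -1.28348181e-03, -1.36755956e-03,  3.16296933e-04,
        8.19270572e-04, -9.72480428e-05]), 'joint_torque': array([ 8.78354149e-04, -5.61343324e+01, -4.93095016e+01,  7.69993477e-02,
        2.91594921e-02, -5.97064763e-05]), 'tool_pos': array([ 0.19193365, -0.5678854 ,  0.18750272]), 'orientation': array([-3.09838425e+00, -5.09234501e-01,  1.85071533e-04]), 'force': array([ 0.82830972, -0.09873206, -0.25288339]), 'wrist_torque': array([ 0.003063 , -0.0269096, -0.0086791]), 'gripper_force': 0.0, 'opening': 0.09305392012050408} 0.0188
```

View pics/s1.png

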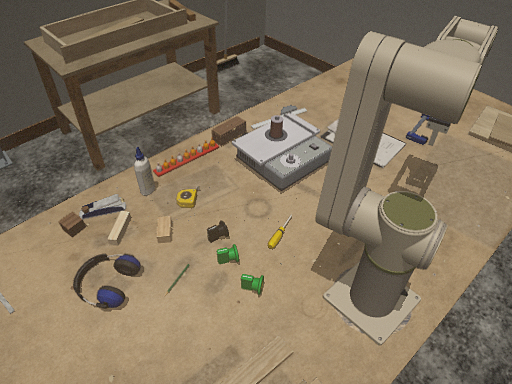

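View pics/t1.png

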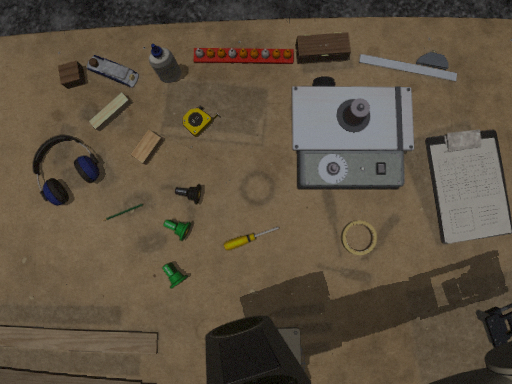

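The candidates for the knob are black at top (188,193) / scene (217,231), green at top (178,229) / scene (228,255), and green at top (175,275) / scene (252,284). I choose the black one. The shaft is on the white dial at top (333,168) / scene (291,160). Next is one close crop as a check.

```bash
python3 - <<'E'
from h import *
a=cam('scene')[0];b=cam('top')[0]
def c(i,u,v,w=40,h=30): return cv2.resize(i[v-h:v+h,u-w:u+w],(400,300),interpolation=cv2.INTER_CUBIC)
g=np.vstack([np.hstack([c(b,188,193),c(a,217,231)]),np.hstack([c(b,333,168),c(a,291,160)])])
g=np.clip(g*1.6,0,255).astype(np.uint8)
cv2.imwrite('pics/c1.png',g)
E
```

```text
(no output)
```

View pics/c1.png

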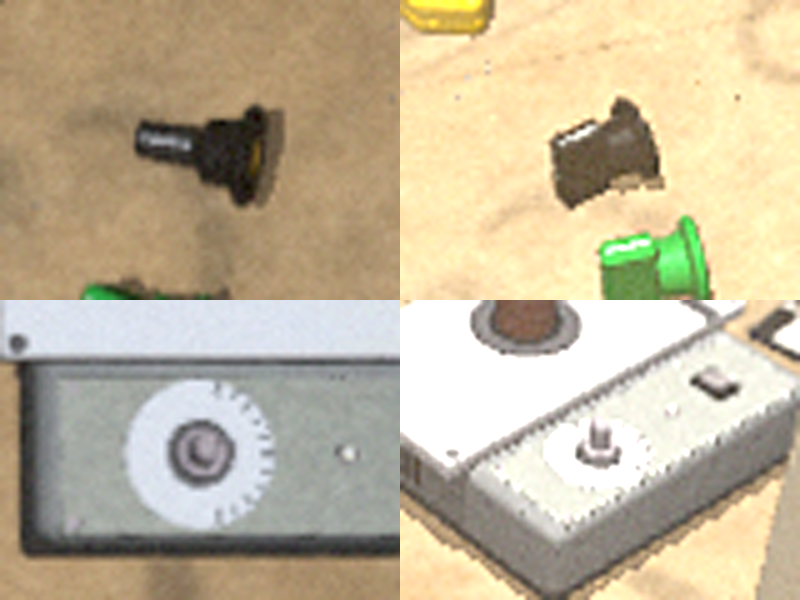

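The crop shows the black knob lying on its side. Its white pointer line is uppermost, at top (177,190)–(186,192), and the skirt with the brass bore is on the right. The D-shaft stands on the white dial, tip at top (334,167) / scene (291,155).

```bash
python3 - <<'E'
from h import *
a=cam('scene');b=cam('top')
def P(n,p,q): print(n,*[np.round(x,4) for x in tri(b,p,a,q)])
P('line top',(177.2,190),(207.6,229.6));P('line low',(186.2,192),(216,226));P('shaft tip',(334,167),(291,155))
p,q=onz(b,(177.2,190),.059),onz(b,(186.2,192),.059);print(p,q,np.arctan2(*(p-q)[:2]))
# sander table right/left edges
for uv in [(292,87),(411,87),(413,149),(293,149)]: print(onz(b,uv,.103))
s=robot.read_state();M=R.from_rotvec(s['orientation']).as_matrix();print(M.round(3)); print(np.array(read_camera('wrist')['mount']).round(3))
E
```

```text
line top [0.5076 0.2241 0.0556] 0.0056
line low [0.4997 0.1969 0.06  ] 0.0021
shaft tip [ 0.548  -0.2044  0.1147] 0.0007
[0.50528537 0.22135544 0.059     ] [0.49894838 0.19629629 0.059     ] 0.2476887158247091
[ 0.77192626 -0.10324369  0.103     ]
[ 0.76511651 -0.43043728  0.103     ]
[ 0.59274668 -0.42326276  0.103     ]
[ 0.60138475 -0.0991393   0.103     ]
[[ 0.947  0.32  -0.   ]
 [ 0.32  -0.947  0.001]
 [ 0.    -0.001 -1.   ]]
[[-0.    -0.958 -0.288  0.081]
 [ 1.    -0.    -0.    -0.001]
 [ 0.    -0.288  0.958 -0.196]
 [ 0.     0.     0.     1.   ]]
```

```bash
python3 -m inch '[0,0,40,10,100, 60,60,75,20,100, 90,90,75,27,100, 120,120,75,34,100, 150,150,75,40,100, 180,180,75,46,100, 205,205,75,52,100, 230,230,75,58,100, 255,255,75,58,100, 280,280,75,58,100]' && python3 -m inch '[30,42,0,0,100, 52,84,0,0,100, 52,84,0,0,100, 52,84,0,0,100, 52,84,0,0,100]'
python3 - <<'E'
from h import *
w=cam('wrist'); print(robot.read_state()['tool_pos'],robot.read_state()['q'])
np.savez('w1.npz',i=w[0],K=w[1],D=w[2],E=w[3])
print(proj(w,[.548,-.204,.115]))
cv2.imwrite('pics/w1.png',w[0])
E
```

```text
t: 1.18
tool_pos: [0.4552, -0.3048, 0.2637]
orientation: [2.462, 1.95, 0.0]
force: [-0.4, -0.4, -0.7]
opening: 0.0931
gripper_force: 0.0
t: 1.6
tool_pos: [0.5064, -0.2217, 0.2634]
orientation: [2.462, 1.951, -0.001]
force: [-0.5, -1.1, -0.6]
opening: 0.0932
gripper_force: 0.0
[ 0.50590045 -0.22272168  0.26335229] [-5.07062368e-01 -1.67231459e-02  1.50565263e+00 -5.57939636e-04
  1.65268787e+00 -2.75129309e-01]
[[288.2559204  145.69810563]]
```

View pics/w1.png

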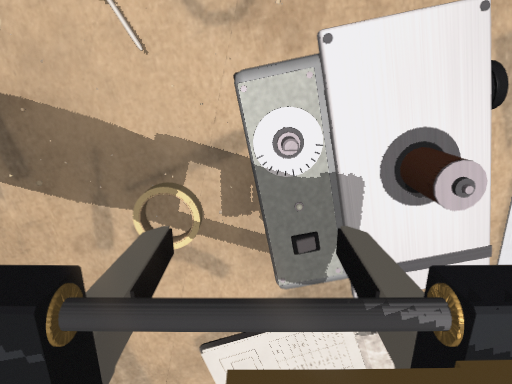

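The wrist view shows the shaft and its dial at (289,144); the masking tape and drum are clear of it. I'll zoom in on the shaft for the direction of its flat.

```bash
python3 - <<'E'
import numpy as np,cv2
i=np.load('w1.npz')['i'][119:169,258:318]
cv2.imwrite('pics/w1c.png',cv2.resize(i,(720,600),interpolation=cv2.INTER_CUBIC))
E
```

```text
(no output)
```

View pics/w1c.png

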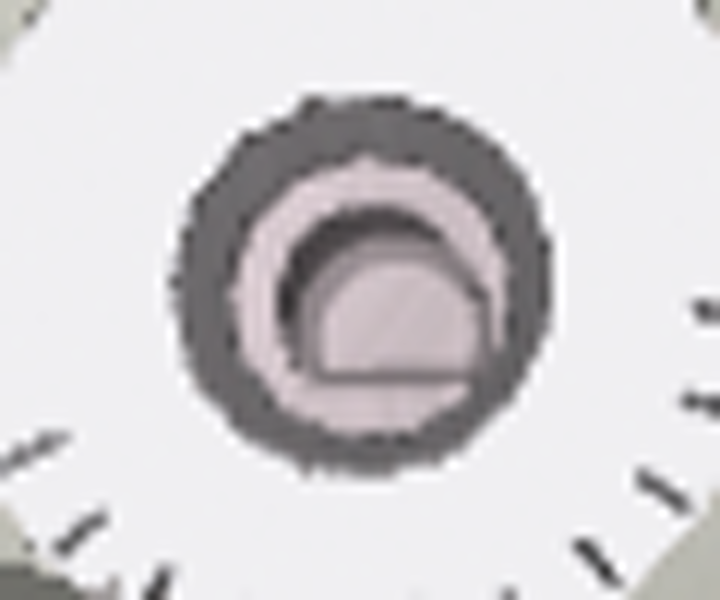

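The flat on the top end runs from (315,378) to (470,378) in the crop and faces down in the picture, that is along tool -x. The shoulder centre is at about (370,298) and the tip centre at about (400,335).

```bash
python3 - <<'E'
from h import *
d=np.load('w1.npz');w=(d['i'],d['K'],d['D'],d['E'])
f=lambda u,v:(257.5+u/12,118.5+v/12)
print('tip',onz(w,f(400,335),.119),'should',onz(w,f(370,298),.095))
a=cam('scene');print('tri',tri(w,f(400,335),a,(291,155)))
p,q=onz(w,f(315,378),.119),onz(w,f(470,378),.119);e=(q-p)[:2];print('flat edge deg',np.degrees(np.arctan2(e[1],e[0])),'len',np.hypot(*e))
E
python3 -m inch '[0,42,-5,0,100, 0,84,-10,0,100, 0,126,-15,0,100, 0,168,-15,0,100, 0,210,-15,0,100, 0,252,-15,0,100, 0,294,-15,0,100, 0,336,-15,0,100, 0,378,-15,0,100, 0,415,-15,0,100]' && python3 -m inch '[0,10,0,0,100, 0,10,0,0,100, 0,10,0,0,100]'
python3 - <<'E'
from h import *
w=cam('wrist'); print(robot.read_state()['tool_pos'])
np.savez('w2.npz',i=w[0],K=w[1],D=w[2],E=w[3])
print(proj(w,[[.505,.22,.059],[.499,.196,.059]]))
cv2.imwrite('pics/w2.png',w[0])
E
```

```text
tip [ 0.55025856 -0.20466753  0.119     ] should [ 0.54993588 -0.20492857  0.095     ]
tri (array([ 0.55021841, -0.20642136,  0.11223066]), np.float64(0.0014910045486299893))
flat edge deg -13.161997660595292 len 0.013807274841378921
t: 2.53
tool_pos: [0.5063, 0.1929, 0.2486]
orientation: [2.466, 1.945, 0.001]
force: [1.0, 0.3, -0.1]
opening: 0.0928
gripper_force: 0.0
t: 2.78
tool_pos: [0.5064, 0.2013, 0.2482]
orientation: [2.464, 1.948, -0.001]
force: [-0.0, -1.0, 0.2]
opening: 0.0931
gripper_force: 0.0
[0.50647117 0.20068689 0.24824352]
[[249.73045618 147.61261196]
 [249.57681227 167.64139951]]
```

View pics/w2.png

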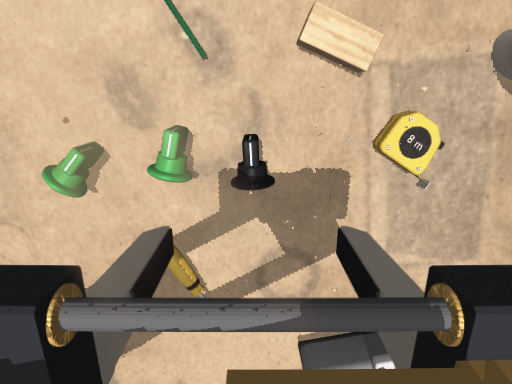

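The wrist view shows the black knob upright in the picture, with its bar top at (251,137) and skirt at (252,182). Its axis is nearly along tool x, and the greens at (171,155) and (70,172) are out of the fingers' way.

```bash
python3 - <<'E'
from h import *
d=np.load('w2.npz');w=(d['i'],d['K'],d['D'],d['E'])
i=w[0][125:200,220:285].astype(int); mx=i.max(2); off=np.array([220,125])
ln=np.argwhere((mx>110)&(i.max(2)-i.min(2)<30))[:,::-1]+off
ln=ln[(abs(ln[:,0]-251)<9)&(ln[:,1]<178)]
print(len(ln),ln.min(0),ln.max(0))
l=cv2.fitLine(ln.astype(np.float32),cv2.DIST_HUBER,0,.01,.01).ravel();print('line',l)
v0,v1=ln[:,1].min(),ln[:,1].max()
P=[onz(w,(l[2]+(v-l[3])*l[0]/l[1],v),.059) for v in(v0,v1)];print(P,'heading',np.degrees(np.arctan2(*(P[0]-P[1])[[1,0]])))
m=(mx<55).astype(np.uint8);n,L,S,C=cv2.connectedComponentsWithStats(m);k=1+S[1:,4].argmax();print('blob',S[k],C[k])
for v in range(130,192,4):
    r=np.where(L[v-125]==k)[0]
    if len(r):print(v,r.min()+220,r.max()+220)
# height check: line ends against the scene camera
a=cam('scene');print(tri(w,(l[2],l[3]),a,(211.8,227.8)))
E
```

```text
66 [249 136] [252 165]
line [5.2447043e-02 9.9862373e-01 2.5033620e+02 1.5258600e+02]
[array([0.50797101, 0.23363099, 0.059     ]), array([0.50146204, 0.19882094, 0.059     ])] heading 79.4088359273923
blob [  11    9   44   56 1098] [32.14298725 44.91712204]
134 252 255
138 244 257
142 243 257
146 243 258
150 243 258
154 243 258
158 243 258
162 241 264
166 238 265
170 238 266
174 238 266
178 233 273
182 231 274
186 234 269
(array([0.50404344, 0.21334298, 0.05979856]), np.float64(0.0015536954755567738))
```

```bash
python3 -m inch '[0,12,-40,3,60, 0,24,-80,3,60, 0,25,-120,3,60, 0,25,-160,3,60, 0,25,-200,3,60, 0,25,-225,3,60, 0,25,-237,3,60, 0,25,-237,3,60, 0,25,-237,3,60]' && python3 -m inch '[0,0,0,0,0, 0,0,0,0,0, 0,0,0,0,0, 0,0,0,0,0, 0,0,0,0,0, 0,0,0,0,0, 0,0,0,0,0, 0,0,0,0,0, 0,0,0,0,0, 0,0,0,0,0]' 4
```

```text
t: 3.63
tool_pos: [0.5068, 0.2266, 0.0122]
orientation: [2.414, 2.01, 0.0]
force: [0.1, -0.2, 0.4]
opening: 0.0559
gripper_force: 0.0
t: 4.47
tool_pos: [0.5064, 0.2278, 0.0117]
orientation: [2.412, 2.012, 0.001]
force: [-0.1, 0.5, 3.6]
opening: 0.0199
gripper_force: 4.0
```

```bash
python3 -m inch '[0,0,8,0,0, 0,0,16,0,0, 0,0,24,0,0, 0,0,32,0,0, 0,0,40,0,0, 0,0,50,0,0, 0,0,60,0,0, 0,0,70,0,0, 0,0,75,0,0, 0,0,75,0,0]'
python3 - <<'E'
from h import *
w=cam('wrist');a=cam('scene'); s=robot.read_state();print(s['tool_pos'])
g=np.hstack([cv2.resize(w[0][100:300,160:340],(400,444)),cv2.resize(a[0][180:260,170:242],(400,444))])
cv2.imwrite('pics/w3.png',g)
E
```

```text
t: 5.3
tool_pos: [0.5073, 0.228, 0.0885]
orientation: [2.412, 2.012, 0.004]
force: [0.6, 0.1, -1.8]
opening: 0.0199
gripper_force: 4.0
[0.50614758 0.22761868 0.08650213]
```

View pics/w3.png

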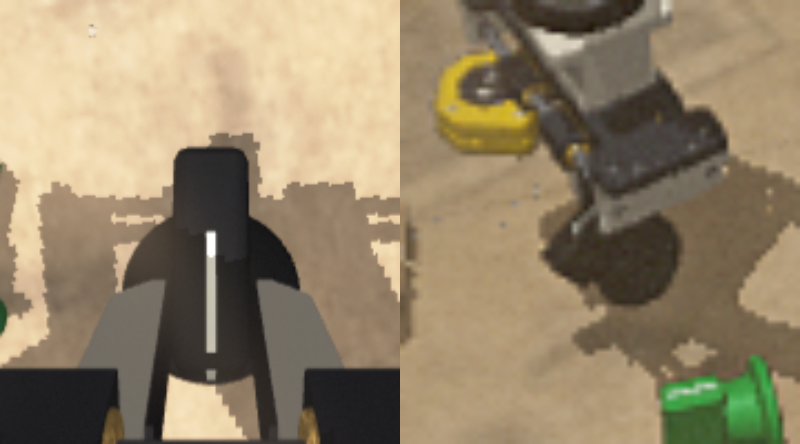

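The knob is held at the bar. It has turned only partly: the top face is foreshortened from v=167 (-x end) to v=216 (+x edge). I'll work out its tilt from those two edges.

```bash
cat >> h.py <<'E'
def keys(w,th,s=57.,xo=0.):
    "rows of top face ends (-x,+x) for tilt th (deg from upright), gripped at axis height s mm"
    st=robot.read_state();M=R.from_rotvec(st['orientation']).as_matrix();g=st['tool_pos']-.0188*M[:,2]
    t=np.radians(th);hd=M[:,0];up=-M[:,2];kz=np.cos(t)*up+np.sin(t)*hd;kx=-np.cos(t)*hd+np.sin(t)*up
    return proj(w,[g+.001*((64-s)*kz+(x-xo)*kx) for x in(-29.5,29.5)])
E
python3 - <<'E'
from h import *
w=cam('wrist')
for th in range(0,91,15): print(th,keys(w,th)[:,1].round(0))
E
```

```text
0 [190. 283.]
15 [185. 286.]
30 [183. 285.]
45 [185. 280.]
60 [190. 272.]
75 [197. 260.]
90 [206. 245.]
```

Looking again, the skirt appears as a full circle, about 79 px across around (255,235), and the bar top runs from v=167 to v=272. So the knob has swung to nearly upright, with about 20° of tilt left. I'll lower it so the bench squares it up.

```bash
python3 -m inch '[0,0,-8,0,0, 0,0,-16,0,0, 0,0,-24,0,0, 0,0,-30,0,0, 0,0,-34,0,0, 0,0,-38,0,0, 0,0,-41,0,0, 0,0,-41,0,0]'; python3 -m inch '[0,0,-2,0,0, 0,0,-4,0,0, 0,0,-6,0,0, 0,0,-6,0,0]'
python3 - <<'E'
from h import *
w=cam('wrist');np.savez('w4.npz',i=w[0],K=w[1],D=w[2],E=w[3]);i=w[0].astype(int)
for u in (248,252,256,260): print(u,[(v,int(i[v,u].max())) for v in range(150,310,6)])
for th in (0,20): print(keys(w,th).round(0))
E
```

```text
t: 6.12
tool_pos: [0.5056, 0.2274, 0.0446]
orientation: [-2.412, -2.012, 0.002]
force: [-0.2, -0.3, -1.7]
opening: 0.0203
gripper_force: 4.0
t: 6.45
tool_pos: [0.5069, 0.2278, 0.0401]
orientation: [2.412, 2.012, 0.002]
force: [-0.3, -1.7, 4.0]
opening: 0.0197
gripper_force: 4.0
248 [(150, 233), (156, 237), (162, 242), (168, 34), (174, 45), (180, 49), (186, 52), (192, 57), (198, 59), (204, 62), (210, 56), (216, 57), (222, 59), (228, 60), (234, 62), (240, 61), (246, 59), (252, 57), (258, 54), (264, 50), (270, 44), (276, 149), (282, 150), (288, 148), (294, 242), (300, 58), (306, 96)]
252 [(150, 232), (156, 231), (162, 227), (168, 33), (174, 46), (180, 47), (186, 49), (192, 53), (198, 54), (204, 58), (210, 119), (216, 81), (222, 84), (228, 84), (234, 84), (240, 84), (246, 82), (252, 84), (258, 82), (264, 52), (270, 67), (276, 143), (282, 149), (288, 146), (294, 154), (300, 60), (306, 96)]
256 [(150, 226), (156, 230), (162, 222), (168, 30), (174, 44), (180, 46), (186, 46), (192, 48), (198, 52), (204, 55), (210, 254), (216, 253), (222, 204), (228, 202), (234, 202), (240, 200), (246, 199), (252, 201), (258, 200), (264, 53), (270, 156), (276, 144), (282, 149), (288, 147), (294, 151), (300, 61), (306, 81)]
260 [(150, 213), (156, 221), (162, 221), (168, 32), (174, 44), (180, 45), (186, 45), (192, 49), (198, 49), (204, 50), (210, 52), (216, 43), (222, 44), (228, 48), (234, 49), (240, 51), (246, 51), (252, 52), (258, 53), (264, 51), (270, 47), (276, 142), (282, 139), (288, 145), (294, 145), (300, 63), (306, 92)]
[[254. 190.]
 [254. 283.]]
[[254. 184.]
 [254. 286.]]
```

```bash
python3 -m inch '[0,0,-1,0,0, 0,0,-2,0,0, 0,0,-3,0,0, 0,0,-3,0,0]'; python3 -m inch '[0,0,0,0,30, 0,0,0,0,60, 0,0,0,0,60, 0,0,0,0,60, 0,0,0,0,60, 0,0,20,0,60, 0,0,60,0,60, 0,0,90,0,60, 0,0,90,0,60, 0,0,90,0,60]'
python3 - <<'E'
from h import *
w=cam('wrist');np.savez('w5.npz',i=w[0],K=w[1],D=w[2],E=w[3]);a=cam('scene');np.savez('s5.npz',i=a[0],K=a[1],D=a[2],E=a[3])
print(robot.read_state()['tool_pos'],proj(w,[.507,.228,.064]),proj(a,[.507,.228,.064]))
g=np.hstack([cv2.resize(w[0][90:290,165:345],(400,444)),cv2.resize(a[0][190:260,165:228],(400,444),interpolation=cv2.INTER_CUBIC)])
cv2.imwrite('pics/w5.png',np.clip(g*1.4,0,255).astype(np.uint8))
E
```

```text
t: 6.83
tool_pos: [0.5067, 0.2278, 0.0371]
orientation: [2.412, 2.012, 0.002]
force: [0.3, -0.3, 4.5]
opening: 0.0197
gripper_force: 4.0
t: 7.67
tool_pos: [0.508, 0.2282, 0.1291]
orientation: [2.411, 2.011, 0.008]
force: [-0.5, -0.4, -0.2]
opening: 0.0557
gripper_force: 0.0
[0.50557402 0.22740986 0.12549462] [[252.72609681 193.0216522 ]] [[207.41422065 228.82480702]]
```

View pics/w5.png

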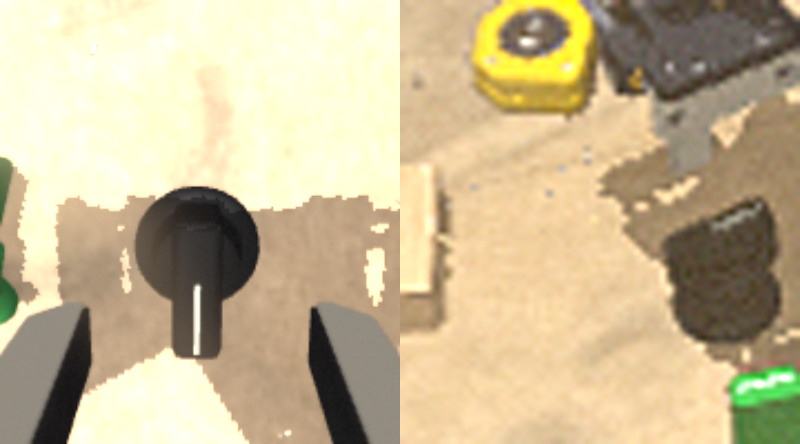

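The knob now stands upright on the bench. In the wrist view its pointer line runs from (253.5,218) to (253.9,249), toward tool -x. In the scene view the line's outer end is at (222,222).

```bash
python3 - <<'E'
from h import *
d=np.load('w5.npz');w=(d['i'],d['K'],d['D'],d['E']);d=np.load('s5.npz');a=(d['i'],d['K'],d['D'],d['E'])
i=w[0].astype(int);m=np.argwhere((i.min(2)>110)&(i.max(2)-i.min(2)<25))[:,::-1];m=m[(abs(m[:,0]-254)<6)&(abs(m[:,1]-234)<22)]
print(len(m),m.min(0),m.max(0));l=cv2.fitLine(m.astype(np.float32),cv2.DIST_HUBER,0,.01,.01).ravel()
f=lambda v:(l[2]+(v-l[3])*l[0]/l[1],v)
p,q=onz(w,f(m[:,1].min()),.064),onz(w,f(m[:,1].max()),.064);h=(p-q)/np.linalg.norm(p-q)
print(p,q,'heading',np.degrees(np.arctan2(h[1],h[0])),'len',np.linalg.norm(p-q))
e=onz(w,(253.9,250.8),.064);print('+x end',e,'centre',e+.0295*h)
print('h',tri(w,f(249),a,(222,222.3)))
s=robot.read_state();M=R.from_rotvec(s['orientation']).as_matrix();print('tool x deg',np.degrees(np.arctan2(M[1,0],M[0,0])))
E
```

```text
93 [252 218] [254 249]
[0.50310957 0.20550372 0.064     ] [0.49768704 0.17607842 0.064     ] heading 79.55861352618075 len 0.029920764083955182
+x end [0.49816056 0.17416547 0.064     ] centre [0.50350684 0.20317697 0.064     ]
h (array([0.49754746, 0.17475507, 0.06296511]), np.float64(0.0014353624225001364))
tool x deg 79.66898901496194
```

```bash
python3 -m inch '[-2,-24,0,0,60, -2,-24,-20,0,60, -2,-24,-45,0,60, -2,-24,-70,0,60, -2,-24,-85,0,60, -2,-24,-94,0,60, -2,-24,-94,0,60, -2,-24,-94,0,60]'; python3 -m inch '[0,0,0,0,0, 0,0,0,0,0, 0,0,0,0,0, 0,0,0,0,0, 0,0,0,0,0, 0,0,0,0,0, 0,0,0,0,0, 0,0,0,0,0, 0,0,0,0,0, 0,0,0,0,0]' 35
```

```text
t: 8.43
tool_pos: [0.5032, 0.2033, 0.0314]
orientation: [-2.412, -2.012, 0.003]
force: [0.2, 0.9, 0.2]
opening: 0.0557
gripper_force: 0.0
t: 9.27
tool_pos: [0.5041, 0.2037, 0.0326]
orientation: [-2.412, -2.012, -0.0]
force: [-2.2, 0.7, 4.2]
opening: 0.0181
gripper_force: 35.0
```

```bash
python3 -m inch '[0,0,15,0,0, 0,0,40,0,0, 0,0,80,0,0, 0,0,120,0,0, 0,0,150,0,0, 0,-20,160,0,0, 0,-50,160,0,0, 10,-85,160,-3,0, 15,-120,160,-3,0, 20,-155,160,-3,0]'; python3 -m inch '[5,-35,0,0,0, 10,-70,0,0,0, 15,-105,0,0,0, 20,-140,0,0,0, 26,-175,0,0,0, 26,-210,0,0,0, 26,-235,0,0,0, 26,-250,0,0,0, 26,-253,0,0,0, 26,-253,0,0,0]'; python3 -m inch '[0,0,0,0,0, 0,0,0,0,0, 0,0,0,0,0]'
python3 - <<'E'
from h import *
ws=[cam('wrist') for _ in range(3)];w=ws[0]
P=np.mean([robot.read_state()['tool_pos'] for _ in range(3)],0);print(P)
np.savez('w6.npz',i=w[0],K=w[1],D=w[2],E=w[3])
i=w[0].astype(int);m=np.argwhere((i.min(2)>110)&(i.max(2)-i.min(2)<25))[:,::-1];m=m[(abs(m[:,0]-254)<10)&(m[:,1]>190)&(m[:,1]<300)]
print(len(m),m.min(0),m.max(0));print(keys(w,0,50.)); l=cv2.fitLine(m.astype(np.float32),cv2.DIST_HUBER,0,.01,.01).ravel()
z=P[2]+.033; f=lambda v:onz(w,(l[2]+(v-l[3])*l[0]/l[1],v),z)
p,q=f(m[:,1].min()),f(m[:,1].max());h=(p-q)/np.linalg.norm(p-q);print('heading',np.degrees(np.arctan2(h[1],h[0])),'len',np.linalg.norm(p-q),'centre',q+.0295*h)
M=R.from_rotvec(robot.read_state()['orientation']).as_matrix();print('tool x',np.degrees(np.arctan2(M[1,0],M[0,0])))
a=cam('top');t=cam('scene')
g=np.hstack([cv2.resize(w[0][140:320,165:345],(400,400)),cv2.resize(t[0][110:190,250:330],(400,400),interpolation=cv2.INTER_CUBIC)])
cv2.imwrite('pics/w6.png',np.clip(g*1.3,0,255).astype(np.uint8))
E
```

```text
t: 10.1
tool_pos: [0.524, 0.0471, 0.192]
orientation: [2.464, 1.949, -0.0]
force: [0.5, 0.4, -1.9]
opening: 0.0181
gripper_force: 35.0
t: 10.93
tool_pos: [0.5497, -0.2048, 0.1917]
orientation: [-2.465, -1.946, 0.0]
force: [-0.1, 0.3, -1.9]
opening: 0.0182
gripper_force: 35.0
t: 11.18
tool_pos: [0.5503, -0.203, 0.1924]
orientation: [-2.463, -1.951, -0.0]
force: [0.5, -0.1, -2.0]
opening: 0.0181
gripper_force: 35.0
[ 0.55026363 -0.20355755  0.19253477]
183 [253 242] [256 287]
[[254.11090446 195.05032329]
 [254.11626167 290.59588932]]
heading 75.72596655953629 len 0.02897247315977327 centre [ 0.55128604 -0.20115907  0.22553477]
tool x 76.73672018832914
```

View pics/w6.png

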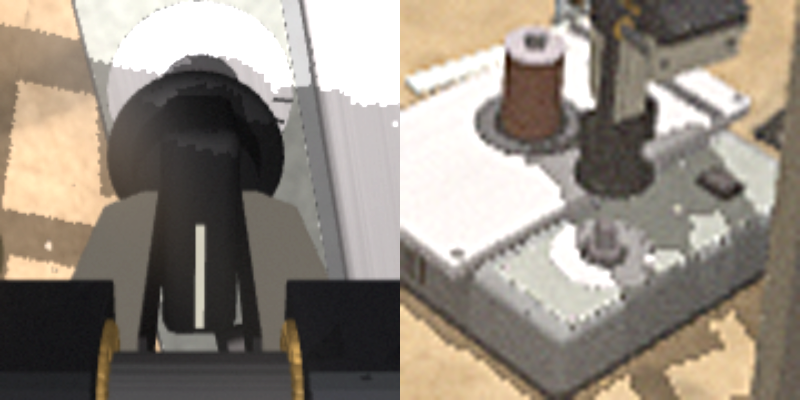

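The knob is held upright and square (pointer line end at wrist v=287), above the shaft. I shift it 2 mm in -y and go down.

```bash
python3 -m inch '[0,-2,-10,0,0, 0,-2,-22,0,0, 0,-2,-32,0,0, 0,-2,-38,0,0, 0,-2,-38,0,0]'; python3 -m inch '[0,0,-2,0,0, 0,0,-4,0,0, 0,0,-6,0,0, 0,0,-8,0,0, 0,0,-8,0,0]'
```

```text
t: 11.85
tool_pos: [0.5484, -0.2057, 0.1511]
orientation: [-2.461, -1.946, 0.003]
force: [-0.4, -0.1, -2.0]
opening: 0.0183
gripper_force: 35.0
t: 12.27
tool_pos: [0.5505, -0.2067, 0.147]
orientation: [2.463, 1.948, 0.001]
force: [0.4, -0.8, 3.0]
opening: 0.0182
gripper_force: 35.0
```

```bash
python3 -m inch '[0,0,-1,0,0, 0,0,-2,0,0, 0,0,-3,0,0, 0,0,-3,0,0]'; python3 -c "
from h import *
s=[robot.read_state() for _ in range(1)][0];print(s['force'],s['wrist_torque'])"
```

```text
t: 12.6
tool_pos: [0.5505, -0.2068, 0.144]
orientation: [2.463, 1.948, 0.001]
force: [-0.4, -0.6, 5.4]
opening: 0.0186
gripper_force: 35.0
[-0.38812377 -0.60045021  5.37038781] [-0.10074466  0.0467043   0.00134428]
```

```bash
python3 -m inch '[0,0,4,0,0, 0,0,11,0,0, 0,0,11,0,0]'; python3 -c "
from h import *
s=robot.read_state();print(s['force'],s['wrist_torque'])"; python3 -m inch '[-1,-3,0,0,0, -1,-3,-3,0,0, -1,-3,-6,0,0, -1,-3,-8,0,0, -1,-3,-10,0,0, -1,-3,-11,0,0, -1,-3,-11,0,0]';  python3 -c "
from h import *
s=robot.read_state();print(s['force'],s['wrist_torque'])"
```

```text
t: 12.85
tool_pos: [0.5504, -0.2065, 0.1555]
orientation: [2.464, 1.948, 0.001]
force: [0.2, -0.3, -0.9]
opening: 0.0182
gripper_force: 35.0
[ 0.245455   -0.29289182 -0.89660309] [-0.0678527  -0.07209135 -0.01035152]
t: 13.43
tool_pos: [0.5497, -0.2101, 0.1447]
orientation: [2.463, 1.947, 0.001]
force: [-2.0, -0.8, 9.0]
opening: 0.0181
gripper_force: 35.1
[-1.99247252 -0.82713684  9.02111677] [-0.18714323  0.34493137 -0.02456459]
```

```bash
cat > f.sh <<'E'
python3 -c "
from h import *
s=robot.read_state();print('F',s['force'].round(2),'T',s['wrist_torque'].round(3))"
E
python3 -m inch '[0,0,5,0,0, -2,1,5,0,0, -2,1,3,0,0, -2,1,1,0,0, -2,1,0,0,0, -2,1,0,0,0, -2,1,0,0,0]'; sh f.sh;python3 -m inch '[0,0,0,0,0, 0,0,0,0,0]'; sh f.sh
```

```text
t: 14.02
tool_pos: [0.548, -0.2091, 0.1446]
orientation: [2.462, 1.947, 0.001]
force: [-0.3, -1.4, 10.1]
opening: 0.0186
gripper_force: 35.0
F [-0.29 -1.38 10.15] T [-0.376 -0.156  0.004]
t: 14.18
tool_pos: [0.548, -0.2091, 0.1446]
orientation: [2.462, 1.947, 0.001]
force: [0.3, -2.5, 9.6]
opening: 0.0182
gripper_force: 35.0
F [ 0.26 -2.5   9.56] T [-0.379 -0.193  0.034]
```

```bash
python3 -m inch '[0,0,3,0,0, 0,-2,3,0,0, 0,-2,2,0,0, 0,-2,0,0,0, 0,-2,0,0,0, 0,-2,0,0,0]'; sh f.sh;python3 -m inch '[0,0,0,0,0, 0,0,0,0,0]'; sh f.sh
```

```text
t: 14.68
tool_pos: [0.5478, -0.2109, 0.1444]
orientation: [2.463, 1.947, 0.001]
force: [0.4, -0.6, 9.2]
opening: 0.0183
gripper_force: 35.0
F [ 0.37 -0.62  9.16] T [-0.273 -0.147  0.   ]
t: 14.85
tool_pos: [0.5478, -0.2109, 0.1444]
orientation: [2.463, 1.947, 0.001]
force: [0.0, -1.3, 9.2]
opening: 0.0184
gripper_force: 35.0
F [ 0.03 -1.28  9.22] T [-0.174 -0.084  0.006]
```

```bash
python3 -m inch '[0,0,15,0,0, 0,0,30,0,0, 0,0,35,0,0, 0,0,35,0,0]'; python3 - <<'E'
from h import *
ld=lambda n:(lambda d:(d['i'],d['K'],d['D'],d['E']))(np.load(n))
w=ld('w1.npz');hsv=cv2.cvtColor(w[0],cv2.COLOR_BGR2HSV)
m=((w[0].min(2)>215)).astype(np.uint8);m[:,:240]=0;m[:100]=0;m[190:]=0;m[:,326:]=0
c=max(cv2.findContours(m,cv2.RETR_EXTERNAL,cv2.CHAIN_APPROX_NONE)[0],key=cv2.contourArea)
e=cv2.fitEllipse(cv2.convexHull(c));print('dial',e,onz(w,e[0],.085))
w=ld('w6.npz')
M=R.from_rotvec([2.464,1.949,0]).as_matrix();g=np.array([.55026,-.20356,.1925])-.0188*M[:,2]
hd=M[:,0]
for s in (47,50,53):
  for o in (0,3): print(s,o,proj(w,[g+.001*((8-s)*np.array([0,0,1])+(29.5+o)*hd), g+.001*((64-s)*np.array([0,0,1])+(-29.5+o)*hd)])[:,1].round(1))
i=w[0].astype(int);print([(v,int(i[v,254].max())) for v in range(160,185)],[(v,int(i[v,248].max())) for v in range(276,300)])
E
```

```text
t: 15.18
tool_pos: [0.5474, -0.2105, 0.1788]
orientation: [2.464, 1.948, 0.001]
force: [1.0, -0.3, -1.9]
opening: 0.0178
gripper_force: 35.0
dial ((287.8173828125, 140.85641479492188), (68.53022003173828, 70.12841796875), 74.34082794189453) [ 0.55060036 -0.20366104  0.085     ]
47 0 [171.8 293.6]
47 3 [167.5 289.1]
50 0 [170.8 290.6]
50 3 [166.6 286.1]
53 0 [169.8 287.6]
53 3 [165.6 283.2]
[(160, 242), (161, 242), (162, 242), (163, 235), (164, 139), (165, 64), (166, 64), (167, 66), (168, 65), (169, 64), (170, 62), (171, 52), (172, 21), (173, 24), (174, 30), (175, 27), (176, 37), (177, 39), (178, 30), (179, 27), (180, 29), (181, 31), (182, 31), (183, 19), (184, 20)] [(276, 31), (277, 27), (278, 29), (279, 28), (280, 26), (281, 27), (282, 27), (283, 28), (284, 27), (285, 26), (286, 25), (287, 26), (288, 24), (289, 32), (290, 75), (291, 108), (292, 108), (293, 106), (294, 107), (295, 109), (296, 110), (297, 95), (298, 56), (299, 35)]
```

```bash
python3 -m inch '[3,6,0,0,0, 3,6,-12,0,0, 3,6,-24,0,0, 3,6,-29,0,0, 3,6,-31,0,0, 3,6,-33,0,0, 3,6,-34,0,0, 3,6,-34,0,0]'; sh f.sh; python3 -m inch '[0,0,0,0,0]'; sh f.sh
```

```text
t: 15.85
tool_pos: [0.5499, -0.2044, 0.1441]
orientation: [-2.464, -1.948, 0.0]
force: [1.0, 0.3, -2.0]
opening: 0.0183
gripper_force: 35.0
F [ 0.99  0.28 -2.04] T [ 0.068 -0.298 -0.002]
t: 15.93
tool_pos: [0.55, -0.2044, 0.1445]
orientation: [-2.464, -1.948, -0.0]
force: [0.7, 1.2, -2.7]
opening: 0.018
gripper_force: 35.0
F [ 0.74  1.24 -2.66] T [ 0.059 -0.277  0.026]
```

It has entered with no vertical force, so I continue down.

```bash
python3 -m inch '[0,0,-3,0,0, 0,0,-6,0,0, 0,0,-9,0,0, 0,0,-12,0,0, 0,0,-14,0,0, 0,0,-14,0,0]'; sh f.sh; python3 -m inch '[0,0,-2,0,0, 0,0,-3,0,0, 0,0,-3,0,0]'; sh f.sh
```

```text
t: 16.43
tool_pos: [0.5498, -0.2042, 0.1296]
orientation: [-2.464, -1.948, 0.0]
force: [2.5, 0.5, -2.4]
opening: 0.0184
gripper_force: 35.0
F [ 2.46  0.49 -2.37] T [ 0.129 -0.362 -0.042]
t: 16.68
tool_pos: [0.5501, -0.2044, 0.1274]
orientation: [2.464, 1.949, 0.0]
force: [1.4, 1.1, 0.6]
opening: 0.0183
gripper_force: 35.0
F [1.43 1.13 0.6 ] T [ 0.178 -0.158 -0.009]
```

Contact with the shoulder at the expected height. Now I press to the stop.

```bash
python3 -m inch '[0,0,-2,0,0, 0,0,-4,0,0, 0,0,-5,0,0, 0,0,-5,0,0, 0,0,-5,0,0]'; sh f.sh; python3 -m inch '[0,0,-1,0,0, 0,0,-2,0,0, 0,0,-2,0,0]'; sh f.sh
```

```text
t: 17.1
tool_pos: [0.5505, -0.2045, 0.1231]
orientation: [2.464, 1.948, 0.001]
force: [-1.1, 2.0, 5.5]
opening: 0.0182
gripper_force: 35.0
F [-1.07  1.99  5.45] T [ 0.352  0.074 -0.003]
t: 17.35
tool_pos: [0.5506, -0.2045, 0.1214]
orientation: [2.463, 1.948, 0.001]
force: [-0.2, 2.2, 6.6]
opening: 0.0182
gripper_force: 35.1
F [-0.15  2.21  6.55] T [ 0.469  0.175 -0.014]
```

```bash
python3 -m inch '[0,0,-1,0,0, 0,0,-2,0,0, 0,0,-2,0,0, 0,0,-2,0,0]'; sh f.sh; python3 -m inch '[0,0,-1,0,0, 0,0,-1,0,0, 0,0,-1,0,0]'; sh f.sh
```

```text
t: 17.68
tool_pos: [0.5513, -0.2048, 0.1212]
orientation: [2.462, 1.947, 0.003]
force: [-3.7, 4.1, 15.7]
opening: 0.0187
gripper_force: 35.3
F [-3.67  4.14 15.7 ] T [0.671 0.686 0.021]
t: 17.93
tool_pos: [0.5517, -0.2049, 0.1211]
orientation: [2.461, 1.946, 0.003]
force: [-3.8, 4.5, 20.6]
opening: 0.0182
gripper_force: 35.4
F [-3.77  4.46 20.56] T [ 0.815  0.959 -0.016]
```

The stop is reached: z no longer moves, 6.4 mm below first contact on the shoulder, with about 22 N of push. I'll use the last picture to check.

```bash
python3 -m inch '[0,0,0,0,0, 0,0,0,0,0, 0,0,0,0,0]'; python3 - <<'E'
from h import *
w=cam('wrist');t=cam('scene')
g=np.hstack([cv2.resize(w[0][140:320,165:345],(400,400)),cv2.resize(t[0][110:190,250:330],(400,400),interpolation=cv2.INTER_CUBIC)])
cv2.imwrite('pics/w7.png',np.clip(g*1.3,0,255).astype(np.uint8))
E
```

```text
t: 18.18
tool_pos: [0.5517, -0.2049, 0.1211]
orientation: [2.461, 1.946, 0.003]
force: [-4.9, 5.0, 20.8]
opening: 0.0186
gripper_force: 35.4
```

View pics/w7.png

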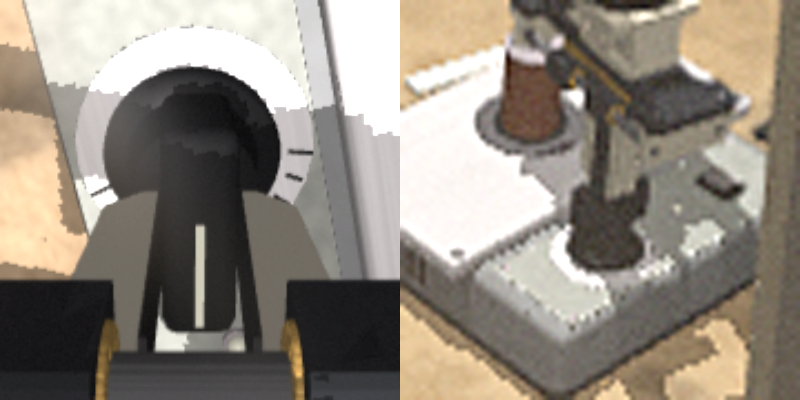

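The knob sits level and close to the dial, with its skirt at scene crop (605,250) concentric with the dial. The pointer line in the wrist crop, (200,225)–(200,328), has not shifted in the grip. I'm handing in now.

```bash
python3 -c "
from plant import job
print(job.close_job())"
```

```text
the job is handed in; nothing more can be done
None
```

The black knob was stood upright, fitted fully home on the D-shaft with its flat matched, and handed in while held pressed to the stop with about 22 N, 18 s into the 69 s allowed; it took five tries to get it onto the shaft.

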